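Press-check the sprung steel lap nut

ROBOT

A 6-joint arm with a two-finger parallel gripper is mounted at the origin on the work surface. World frame = base frame: x ahead of the robot, y to its left, z up, the work surface at z = 0. Lengths are in m, angles in rad, forces in N, time in s.
With the tool pointing down it reaches from about 0.35 to 0.775 m from the base axis. Payload 7.3 kg.
Tool frame: the origin (TCP) lies at the very end of the fingers, on their centre line; the grasp point (between the pads) lies 19 mm behind it; z points along the fingers, y is the line along which they close (so a half turn about z gives the same grasp; the last joint's range is limited). The gripper opens to 92 mm and grips with 3 to 60 N. Pads are 19 mm wide; open, the fingers measure 130 mm over their backs; the gripper's body (75 mm by 190 mm) begins 47 mm behind the grasp point.
Start: joints at [0.969, 0.342, 1.524, -0, 1.275, -0.146], TCP at [0.231, 0.471, 0.227] pointing down, gripper open.
Joint ranges: [-2.53, 2.53], [-0.77, 2.02], [0.04, 2.7], [-1, 4.14], [0.28, 2.66], [-3.11, 3.11]. Speed limits (rad/s): [2.57, 2.57, 3.14, 3.14, 3.14, 3.14].

INTERFACE

Orientations are given as [roll, pitch, yaw] about the fixed x, y, z axes, in that order (R = Rz(yaw) Ry(pitch) Rx(roll)).
In Python, from cell import robot gives the robot as it stands. The module is installed in compiled form; this text tells all that it offers.
- The arm moves only by the tool arm_command, never from a script. Its argument "moves" is a list of rows, each a list of 3 entries, a list of its own where there are three numbers: the shift along the tool's x, y, z in m, then the turn, a rotation vector about the tool's x, y, z in rad, then the finger opening in m, from 0 to 0.0918. In form: [[[dx, dy, dz], [ax, ay, az], claw], ...]. A call has exactly 5 rows; each row is the pose to reach, as a shift and turn from the pose commanded when the call began, along the tool's axes at that moment; what a row does not reach only later rows make up. A row lasts 1/10 s, in which the tool goes at most 50 mm and 8.59 degrees, less where a joint would pass 70% of its speed; a pose out of reach is approached as far as the arm can. A call with a gripper value outside its range is refused whole. The fingers move at their own pace and stop on an object; "squeeze" is the grip in N (left out, the last holds). Time passes only in rows, so rows that repeat a pose let the fingers close, or fill a call up. It gives the time, the measured TCP pose, the force, the opening and the grip force at its end, in the units of the state.
- robot.observe(): the state, without advancing time (a new reading comes with each control period).
- robot.read_camera(name): name is "scene" or "top" or "wrist"; returns the picture (384x512x3 uint8, red, green, blue); there is no depth.
- robot.camera_model(name): a dict with "fx", "fy", "cx", "cy" (pixels), "R" (3x3) and "t" (3): a world point X has camera coordinates R X + t. Camera axes: x right, y down, z forward; pixel columns grow to the right and rows downward; lengths in m; the calibration is good to about 2 mm. A picture is of the moment at which its call begins: read the wrist's pose just before it. camera_model takes no time and is no camera call; for the wrist camera it gives the pose at the moment of the call.
- robot.hand_in(): hands the job in; it is judged then, once.
The state is a dict: "time": time; "qpos": joint angles; "qvel": joint speeds; "joint_efforts": joint torques, N m; "tool_pos": TCP position; "tool_rot": TCP orientation; "contact_force": force on the tool from outside, world axes, zero at the start; "torque": the same for the moment, N m; "opening": finger opening in m; "grip_force": force on a finger pad.
Only numpy, scipy, OpenCV 4.12 (cv2) and the standard library are available. Lean on these libraries where they do the work, as an engineer would, in place of code of your own. Each camera call takes 0.05 s, during which the arm holds its last target. There are 200 camera calls.

TASK

Check the bayonet spring under the steel lap nut: with the fingertips press lightly down on the top of the steel nut until it sinks about half a centimetre or a little more, keep it down for about a second, then let it spring back up and withdraw at least a hand's breadth away from it. Do not ram the nut hard and do not grip it or pull it upwards. Do not touch or shift the brass nut or its socket, the violet fluorite, the wheel guard, the wooden wedge or the bead jar.

Things in the scene. Friction and masses are not known exactly. Their poses are not given: they have to be found in the camera images.
- steel_socket: Fixed bayonet socket that carries the STEEL nut: round aluminium flange 84 mm across and 8 mm thick, on it a dark steel collar of 64 mm outside diameter whose rim is 32 mm above the ledge. Origin: centre of the flange's underside, on the ledge; z up along the nut's axis. It does not move.
- steel_nut_top (a point): Centre of the flat top of the steel nut (silver-grey knurled head, 42 mm across, with a small 11 mm dark dot at the centre). 50 mm above the ledge when the nut is up, 18 mm above the collar's rim; it goes down with the nut. z up.
- steel_nut (a joint): How far the steel nut is pressed down into its socket, in m: 0 = up at rest, 0.012 = against its lower stop; negative = pulled up (to -0.006). A plain spring of 500 N/m returns it to 0: about 2.5 N holds it 5 mm down, 6 N at the stop.
- brass_socket: The other fixed bayonet socket, the same shape and size, carrying the yellow BRASS nut. Must not be touched. Origin: centre of the flange's underside.
- brass_nut_top (a point): Centre of the flat top of the brass nut, 50 mm above the ledge; same size and spring as the steel one.
- brass_nut (a joint): How far the brass nut is pressed down, in m; to be left at 0.
- fluorite: Loose violet fluorite octahedron, edges 36 mm, lying on a face, 29 mm high. Origin: centre of its underside.
- wheel_guard: Loose aluminium cabbing wheel guard: half-round hood, 166 mm long (along its y, with foot tabs), 45 mm wide (its x), 68 mm high. Origin: centre of its underside.
- wedge: Loose wooden angle wedge, 80 mm long (its y) by 40 mm wide (its x), 46 mm high at its -y end and sloping to nothing at +y. Origin: centre of its underside.
- bead_jar: Loose clear glass jar of coloured beads with an aluminium lid, 60 mm across, 82 mm high. Origin: centre of its underside.
Mind the look-alikes: they are no part of the job. What is shaped like the wheel_guard but red or turquoise is not meant.

How it is judged:
By the outcome, as a careful person would: the job done as asked, in the order asked, and still so for the second after the job is handed in, with the robot touching nothing.
It also fails if it takes over 32 s, if anything falls off the work surface, if the arm or the gripper's body presses on something with over 40 N, if the wrist force passes 120 N, or if a joint passes its speed limit or range.

## Working session

There is one attempt and no reset: what is moved stays moved. The work goes in short steps, Python scripts to look and compute and a tool call to move; the robot and the scene stay as the last step left them, time stands still between calls to the robot, and variables do not carry over. Pictures are saved under pics/ and viewed, at most 10 in all, crops included, and the job is handed in when it is done.

Besides the shell and the picture viewer there is one more tool, called after "Request:" by a JSON object that holds its "op" and its "data". arm_command: Moves the arm, as the interface text tells. Its arguments: {"type":"object","properties":{"moves":{"type":"array"},"squeeze":{"type":"number"}},"required":["moves"]}

```bash
mkdir -p pics; python3 - <<'E'
from cell import robot
import cv2
for n in("top","scene"):
    cv2.imwrite(f"pics/{n}0.png",robot.read_camera(n)[:,:,::-1])
s=robot.observe();print(s["time"],s["tool_pos"],s["tool_rot"],s["contact_force"],s["opening"])
print(robot.camera_model("top"))
E
```

```text
0.1 [0.23084917 0.47110132 0.22608904] [-3.14016814e+00 -2.22513260e-04  2.68578862e+00] [ 0.32084422  0.2340437  -0.89635595] 0.09181800676657682
{'fx': 456.0550835924479, 'fy': 456.0550835924479, 'cx': 248.33790712203051, 'cy': 188.14273759646622, 'R': array([[ 2.93177168e-02, -9.99570114e-01,  2.43025340e-04],
       [-9.91441769e-01, -2.91102511e-02, -1.27262767e-01],
       [ 1.27215134e-01,  3.49010830e-03, -9.91869008e-01]]), 't': array([0.01798274, 0.57022395, 0.91916966])}
```

View pics/top0.png

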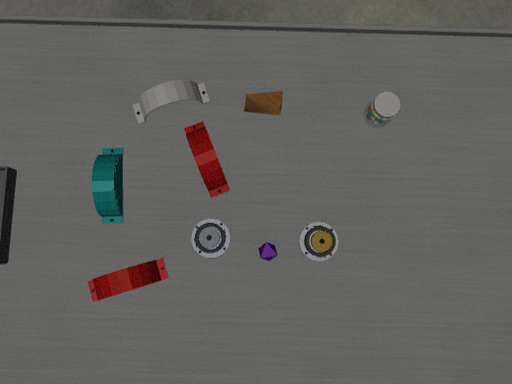

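View pics/scene0.png

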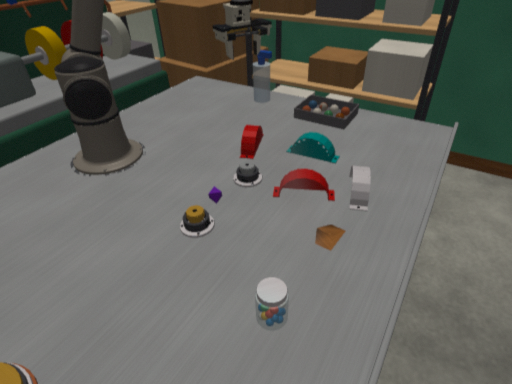

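Top picture: a silver nut at (209,238) and a yellow nut at (322,241), with the fluorite between them at (268,252). The silver-grey one with the dark dot fits the steel nut; the yellow one is brass. I'll confirm this in an enlarged crop and triangulate.

```bash
cat > h.py <<'E'
import numpy as np
from cell import robot
def at_height(c,uv,z):
    R,t=np.array(c["R"]),np.array(c["t"]); d=R.T@[(uv[0]-c["cx"])/c["fx"],(uv[1]-c["cy"])/c["fy"],1]; o=-R.T@t
    return o+d*(z-o[2])/d[2]
def proj(c,X):
    p=np.array(c["R"])@X+c["t"]; return [c["fx"]*p[0]/p[2]+c["cx"],c["fy"]*p[1]/p[2]+c["cy"]]
E
python3 - <<'E'
import cv2,numpy as np
from h import *
a=cv2.imread("pics/top0.png")[208:274,170:350]; b=cv2.imread("pics/scene0.png")[150:240,170:270]
a=cv2.resize(a,None,fx=4,fy=4,interpolation=cv2.INTER_CUBIC);b=cv2.resize(b,None,fx=3.3,fy=3.3,interpolation=cv2.INTER_CUBIC)
c=np.zeros((a.shape[0]+b.shape[0],720,3),np.uint8);c[:a.shape[0]]=a;c[a.shape[0]:,:b.shape[1]]=b
cv2.imwrite("pics/crop.png",c)
ct,cs=robot.camera_model("top"),robot.camera_model("scene")
for uv in((209,238),(322,241)):
    for z in(.05,):
        X=at_height(ct,uv,z);print(X,np.linalg.norm(X[:2]),proj(cs,X))
print(at_height(ct,(191,238),.008),at_height(ct,(230,238),.008))
E
```

```text
[0.46302398 0.11173918 0.05      ] 0.47631591862104067 [np.float64(245.31250747252722), np.float64(163.9901495402882)]
[ 0.46370136 -0.11837674  0.05      ] 0.4785728856295339 [np.float64(193.19101267569278), np.float64(209.9320010332383)]
[0.4625813  0.15364435 0.008     ] [0.46501513 0.07067747 0.008     ]
```

View pics/crop.png

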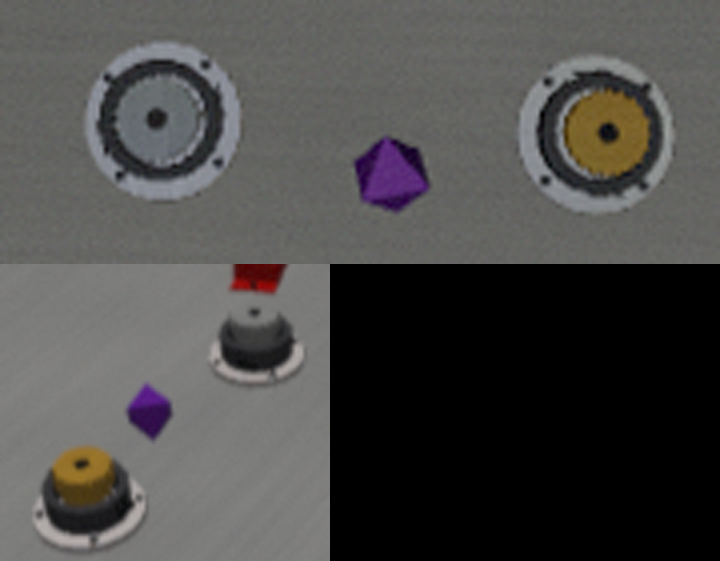

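The crop confirms it: the silver-grey head with its dark dot is at top (209.2,237.8) and scene (247,164). The 50 mm height fits both cameras and the flange measures 83 mm, so this is the steel nut, at about (0.463, 0.112, 0.05).

```bash
cat >> h.py <<'E'
from scipy.spatial.transform import Rotation as Ro
def delta(target):
    s=robot.observe(); R=Ro.from_euler("xyz",s["tool_rot"]); d=R.inv().apply(np.array(target)-s["tool_pos"])
    print(s["time"],s["tool_pos"],s["contact_force"],"tool delta",d.round(4))
E
python3 -c "
from h import *
X=at_height(robot.camera_model('top'),(209.25,237.75),.05);print(X);delta([.463,.112,.16])"
```

```text
[0.46354483 0.11125059 0.05      ]
0.1 [0.23084917 0.47110132 0.22608904] [ 0.32084422  0.2340437  -0.89635595] tool delta [-0.3665 -0.2202  0.0663]
```

Request:
{"op": "arm_command", "data": {"moves": [[[-0.036, -0.022, 0], [0, 0, 0], 0], [[-0.072, -0.044, 0], [0, 0, 0], 0], [[-0.108, -0.066, 0], [0, 0, 0], 0], [[-0.144, -0.088, 0], [0, 0, 0], 0], [[-0.18, -0.11, 0], [0, 0, 0], 0]], "squeeze": 5}}

```text
time: 0.6
tool_pos: [0.3447, 0.2919, 0.2265]
tool_rot: [-3.141, -0.0, 2.686]
contact_force: [0.3, 0.6, 0.3]
opening: 0.0566
grip_force: 0.0
```

Request:
{"op": "arm_command", "data": {"moves": [[[-0.036, -0.022, 0], [0, 0, 0], 0], [[-0.072, -0.044, 0.01], [0, 0, 0], 0], [[-0.108, -0.066, 0.02], [0, 0, 0], 0], [[-0.144, -0.088, 0.03], [0, 0, 0], 0], [[-0.18, -0.11, 0.04], [0, 0, 0], 0]]}}

```text
time: 1.1
tool_pos: [0.458, 0.1138, 0.1862]
tool_rot: [3.142, -0.0, 2.686]
contact_force: [-0.0, 0.5, -0.6]
opening: 0.0165
grip_force: 0.0
```

```bash
python3 - <<'E'
from h import *
import cv2
delta([.4635,.1115,.08])
c=robot.camera_model("wrist");p=robot.read_camera("wrist")
print(proj(c,np.array([.4635,.1115,.05])))
q=cv2.resize(p[:,:,::-1],None,fx=1.5,fy=1.5);cv2.imwrite("pics/w1.png",q)
s=robot.observe();print(s["tool_rot"],s["opening"],s["contact_force"],proj(c,s["tool_pos"]))
E
```

```text
1.1 [0.45799377 0.11379878 0.18618157] [-0.00371775  0.46290079 -0.58923907] tool delta [-0.006   0.0004  0.1062]
[np.float64(262.65567516712287), np.float64(187.79870365908093)]
[-3.13891473e+00  1.29800305e-03  2.68307336e+00] 0.012349851834300866 [ 3.44940164 -4.69272976 -1.01857757] [np.float64(257.5211837216775), np.float64(245.8503296654603)]
```

View pics/w1.png

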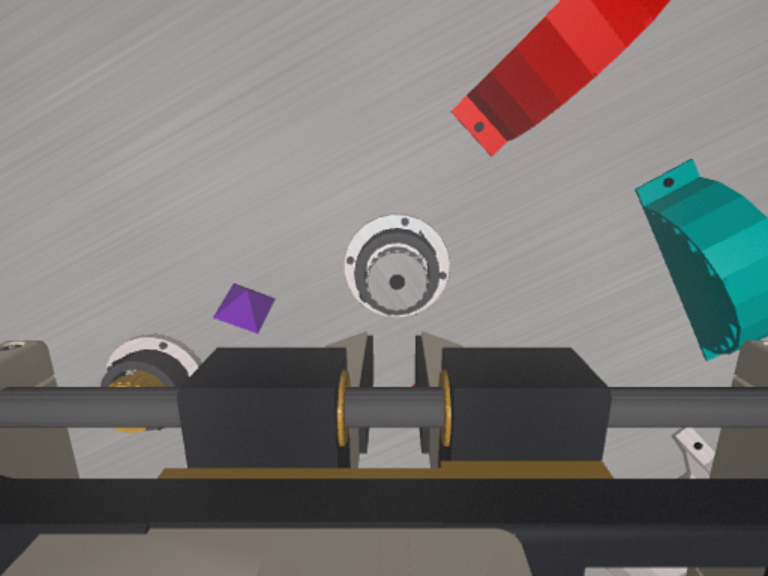

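The wrist view shows the steel nut's dot at full-scale (265,188), against a prediction of (263,188). The estimate is good to about 1 mm, and the closing fingers are clear. Next I descend to just above the nut.

Request:
{"op": "arm_command", "data": {"moves": [[[-0.006, 0.001, 0.03], [0, 0, 0], 0], [[-0.006, 0.001, 0.06], [0, 0, 0], 0], [[-0.006, 0.001, 0.09], [0, 0, 0], 0], [[-0.006, 0.001, 0.11], [0, 0, 0], 0], [[-0.006, 0.001, 0.12], [0, 0, 0], 0]]}}

```text
time: 1.65
tool_pos: [0.462, 0.1137, 0.0648]
tool_rot: [-3.14, -0.003, 2.686]
contact_force: [-0.3, 0.2, -0.0]
opening: 0.0006
grip_force: 0.0
```

Request:
{"op": "arm_command", "data": {"moves": [[[0, 0, 0], [0, 0, 0], 0], [[0, 0, 0], [0, 0, 0], 0], [[0, 0, 0], [0, 0, 0], 0], [[0, 0, 0], [0, 0, 0], 0], [[0, 0, 0], [0, 0, 0], 0]]}}

```text
time: 2.15
tool_pos: [0.4637, 0.1138, 0.0674]
tool_rot: [3.141, 0.001, 2.686]
contact_force: [-0.7, -0.0, -0.3]
opening: 0.0007
grip_force: 0.0
```

```bash
python3 - <<'E'
from h import *
import cv2
cv2.imwrite("pics/s2.png",cv2.resize(robot.read_camera("scene")[100:220,170:330][:,:,::-1],None,fx=4,fy=4))
delta([.464,.112,.05]);print(robot.observe()["opening"])
E
```

```text
2.2 [0.46360409 0.11373031 0.06725205] [-0.07240882 -0.67753611 -0.61639928] tool delta [-0.0011 -0.0014  0.0173]
0.0008277616163883386
```

View pics/s2.png

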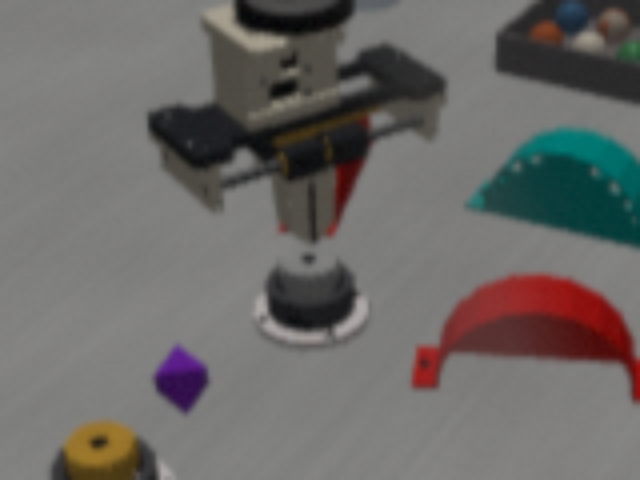

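The closed fingertips are centred about 17 mm above the steel nut, well clear of everything else. I'll press slowly.

Request:
{"op": "arm_command", "data": {"moves": [[[-0.001, -0.001, 0.004], [0, 0, 0], 0], [[-0.001, -0.001, 0.008], [0, 0, 0], 0], [[-0.001, -0.001, 0.012], [0, 0, 0], 0], [[-0.001, -0.001, 0.014], [0, 0, 0], 0], [[-0.001, -0.001, 0.014], [0, 0, 0], 0]]}}

```text
time: 2.7
tool_pos: [0.4635, 0.1123, 0.0522]
tool_rot: [-3.141, -0.001, 2.686]
contact_force: [-1.0, 0.4, 0.2]
opening: 0.0007
grip_force: 0.0
```

Request:
{"op": "arm_command", "data": {"moves": [[[0, 0, 0.002], [0, 0, 0], 0], [[0, 0, 0.004], [0, 0, 0], 0], [[0, 0, 0.006], [0, 0, 0], 0], [[0, 0, 0.007], [0, 0, 0], 0], [[0, 0, 0.007], [0, 0, 0], 0]]}}

```text
time: 3.2
tool_pos: [0.4639, 0.1124, 0.0458]
tool_rot: [3.141, 0.0, 2.686]
contact_force: [-0.0, -0.4, 1.8]
opening: 0.0003
grip_force: 1.1
```

```bash
python3 - <<'E'
from h import *
F=[]
for _ in range(3):
    robot.read_camera("top");s=robot.observe();F.append([s["tool_pos"][2],*s["contact_force"]])
print(np.round(F,4),s["time"],s["tool_pos"])
E
```

```text
[[ 0.0458  0.4207 -0.2545  1.9369]
 [ 0.0459  0.1249 -0.1128  1.864 ]
 [ 0.0459 -0.0723  0.8301  2.3692]] 3.35 [0.46394156 0.1123937  0.04588091]
```

The force is about 2.1 N at z = 45.9 mm, so the nut is roughly 4 to 4.5 mm down. I'll go 2.5 mm further and hold for about a second.

Request:
{"op": "arm_command", "data": {"moves": [[[0, 0, 0.001], [0, 0, 0], 0], [[0, 0, 0.002], [0, 0, 0], 0], [[0, 0, 0.0025], [0, 0, 0], 0], [[0, 0, 0.0025], [0, 0, 0], 0], [[0, 0, 0.0025], [0, 0, 0], 0]]}}

```text
time: 3.85
tool_pos: [0.464, 0.1124, 0.0433]
tool_rot: [3.141, 0.0, 2.686]
contact_force: [-0.2, -0.4, 3.3]
opening: 0.0006
grip_force: 1.7
```

Request:
{"op": "arm_command", "data": {"moves": [[[0, 0, 0], [0, 0, 0], 0], [[0, 0, 0], [0, 0, 0], 0], [[0, 0, 0], [0, 0, 0], 0], [[0, 0, 0], [0, 0, 0], 0], [[0, 0, 0], [0, 0, 0], 0]]}}

```text
time: 4.35
tool_pos: [0.4639, 0.1124, 0.0433]
tool_rot: [3.141, 0.0, 2.686]
contact_force: [1.0, 0.5, 2.7]
opening: 0.0004
grip_force: 1.8
```

```bash
python3 - <<'E'
from h import *
import cv2
F=[]
for _ in range(5):
    p=robot.read_camera("scene");s=robot.observe();F.append([s["tool_pos"][2],*s["contact_force"]])
print(np.round(F,4),s["time"])
cv2.imwrite("pics/s3.png",cv2.resize(p[130:200,210:290][:,:,::-1],None,fx=7,fy=7,interpolation=cv2.INTER_CUBIC))
E
```

```text
[[0.0433 0.8846 0.4612 4.4255]
 [0.0433 1.0765 1.1293 3.6135]
 [0.0433 0.6136 0.2543 4.1733]
 [0.0433 0.9488 1.2684 3.8762]
 [0.0432 1.6889 1.3534 4.2723]] 4.6
```

View pics/s3.png

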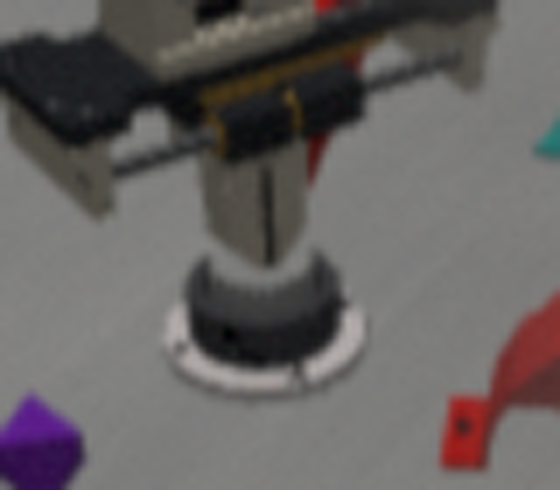

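The fingertips sit on the nut, which is sunk by about 7 mm (3.5 to 4 N), and it has been held for about 1 s. I'll release gently and withdraw.

Request:
{"op": "arm_command", "data": {"moves": [[[0, 0, 0], [0, 0, 0], 0], [[0, 0, -0.003], [0, 0, 0], 0], [[0, 0, -0.006], [0, 0, 0], 0], [[0, 0, -0.01], [0, 0, 0], 0], [[0, 0, -0.02], [0, 0, 0], 0]]}}

```text
time: 5.1
tool_pos: [0.4626, 0.1122, 0.0629]
tool_rot: [-3.14, -0.003, 2.686]
contact_force: [-0.2, -0.4, -0.4]
opening: 0.0007
grip_force: 0.0
```

Request:
{"op": "arm_command", "data": {"moves": [[[0, 0, -0.03], [0, 0, 0], 0], [[0, 0, -0.06], [0, 0, 0], 0], [[0, 0, -0.09], [0, 0, 0], 0], [[0, 0, -0.12], [0, 0, 0], 0], [[0, 0, -0.15], [0, 0, 0], 0]]}}

```text
time: 5.6
tool_pos: [0.4631, 0.1123, 0.2151]
tool_rot: [-3.141, -0.0, 2.686]
contact_force: [1.0, 0.0, -0.0]
opening: 0.0008
grip_force: 0.0
```

Request:
{"op": "arm_command", "data": {"moves": [[[0.03, 0.02, 0], [0, 0, 0], 0], [[0.06, 0.04, 0], [0, 0, 0], 0], [[0.09, 0.06, 0], [0, 0, 0], 0], [[0.1, 0.06, 0], [0, 0, 0], 0], [[0.1, 0.06, 0], [0, 0, 0], 0]]}}

```text
time: 6.1
tool_pos: [0.3991, 0.2107, 0.2136]
tool_rot: [-3.141, -0.0, 2.688]
contact_force: [0.4, 0.1, 0.2]
opening: 0.0008
grip_force: 0.0
```

Request:
{"op": "arm_command", "data": {"moves": [[[0, 0, 0], [0, 0, 0], 0], [[0, 0, 0], [0, 0, 0], 0], [[0, 0, 0], [0, 0, 0], 0], [[0, 0, 0], [0, 0, 0], 0], [[0, 0, 0], [0, 0, 0], 0]]}}

```text
time: 6.6
tool_pos: [0.4006, 0.2099, 0.2131]
tool_rot: [-3.142, -0.0, 2.685]
contact_force: [0.1, 0.6, 0.1]
opening: 0.0003
grip_force: 0.0
```

```bash
python3 - <<'E'
from h import *
import cv2
p=robot.read_camera("scene");cv2.imwrite("pics/s4.png",cv2.resize(p[100:250,150:350][:,:,::-1],None,fx=4,fy=4))
delta([.464,.112,.05])
E
```

```text
6.65 [0.40057752 0.20995934 0.21315063] [ 0.28283761  1.2942881  -0.11130942] tool delta [-0.1001 -0.06    0.1631]
```

View pics/s4.png

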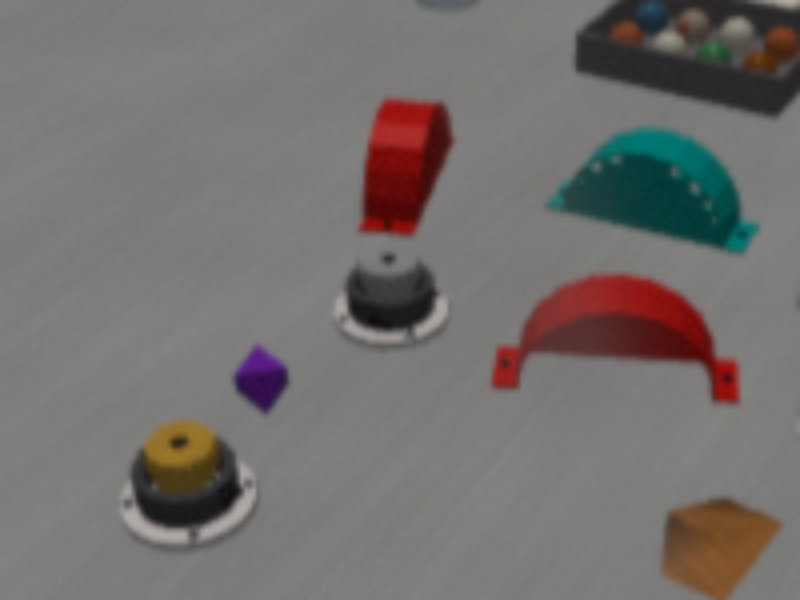

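The steel nut is back up, with its dot at crop (389,258), i.e. scene (247,164.5), the same as before. Nothing else in view has moved, and the arm is about 0.2 m away.

```bash
python3 -c "
from cell import robot
print(robot.hand_in())"
```

```text
the job is handed in; nothing more can be done
None
```

I pressed the steel nut down about 7 mm with roughly 4 N, held it for about 1 s and let it spring back up, then withdrew about 0.2 m, touched nothing else, and handed the job in.

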